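Load the implement pail into the tool cleaner by its bail

TASK

First take the lid off the round tool cleaner by its knob and lay it knob up in the middle of the round rubber mat. Then, with the steel implement pail still standing on the desk, raise its folded-down bail fully upright, pick the pail up by the bail's grip and lower it gently, without dropping it, down to the floor of the cleaner's well; let go of it standing level there. Leave the bottle, the jar and the plain beaker where they stand.

Things in the scene. Friction and masses are not known exactly. Their poses are not given: they have to be found in the camera images.
- cleaner: Fixed round white desktop cleaner, outside diameter 160 mm, flat deck 75 mm above the desk. A round well in its middle: diameter 104 mm, floor 20 mm above the desk (55 mm deep). Origin: centre of its underside on the desk, on the well's axis. A grey panel is on its -x side; its z axis is up.
- well_floor (a point): Centre of the floor of the cleaner's well, 20 mm above the desk.
- lid: Loose steel lid that closes the cleaner's well at the start: flange disc of diameter 124 mm, 5 mm thick, a plug of diameter 96 mm, 6 mm deep, under it, and an upright black knob (diameter 22 mm, 36 mm tall) in its middle. About 0.14 kg. Origin: centre of the plug's underside; the flange's top is 11 mm above it, the knob's top 47 mm above it. Its z axis is along the knob.
- lid_knob (a point): Point on the axis of the lid's knob, 33 mm above the lid's origin and 14 mm under the knob's top.
- mat: Fixed round dark rubber mat on the desk, diameter 160 mm, 4 mm thick, with a paler round middle. Origin: centre of its underside.
- pail: Loose straight-sided open steel pail, outside diameter 90 mm, 85 mm tall, wall 3 mm, about 0.35 kg (varies), manicure implements standing in it below the rim (they do not come out and cannot be felt). Origin: centre of its underside; z axis up to the mouth. The bail's two pins lie on its +y and -y sides, 72 mm above the origin; pin bosses and bail legs stick out to 59 mm from the axis, the bosses from 65 mm above the origin upwards. The bail is folded down to its -x side.
- bail (a joint): Angle of the pail's wire bail about the line through the pins (the pail's y axis, 72 mm above the pail's origin): 0 = bail level, reaching out to the pail's -x side; 1.571 = upright, grip straight above the pail; growing as it is raised. Stops at -0.3 and 1.95. Starts between -0.2 and 0.45. Weak hinge friction (0.03 N m) keeps it where it is left. The bail is a U of 6 mm wire, legs 112 mm apart.
- bail_grip (a point): Middle of the bail's black grip, a round sleeve of diameter 12 mm and 64 mm long that turns easily on the wire (so the pail can swing a little when it hangs), parallel to the pail's y axis, 95 mm from the line through the pins. With the bail level, there are 44 mm between the bar and the pail's wall.
- bottle: Bystander: loose clear bottle, diameter 52 mm, 125 mm tall. Origin: centre of its underside.
- jar: Bystander: loose low glass jar with a white cap, diameter 64 mm, 48 mm tall. Origin: centre of its underside.
- beaker: Bystander: loose plain steel beaker without a bail, rim diameter 80 mm, 85 mm tall. Origin: centre of its underside.
Mind the look-alikes: they are no part of the job. Leave any purple look-alike of the lid alone. What is shaped like the cleaner but purple is not meant.

How it is judged:
By the outcome, as a careful person would: the job done as asked, in the order asked, and still so for the second after the job is handed in, with the robot touching nothing.
It also fails if it takes over 72 s, if anything falls off the work surface, if the arm or the gripper's body presses on something with over 40 N, if the wrist force passes 120 N, or if a joint passes its speed limit or range.

ROBOT

A 6-joint arm with a two-finger parallel gripper is mounted at the origin on the work surface. World frame = base frame: x ahead of the robot, y to its left, z up, the work surface at z = 0. Lengths are in m, angles in rad, forces in N, time in s.
With the tool pointing down it reaches from about 0.375 to 0.9 m from the base axis. Payload 3.1 kg.
Tool frame: the origin (TCP) lies where the fingers leave the gripper's body, on its centre line; the fingertips stand 70 mm ahead of it and the grasp point (between the pads) lies bot.hold_point_z ahead of it (bot.hold_point_z is the distance from the TCP to the grasp point, in m); x points along the fingers, y is the direction in which the jaws open and shut, and the axes are right-handed (so a half turn about x gives the same grasp; the last joint's range is limited). The gripper opens to 87 mm and grips with 3 to 60 N. Pads are 19 mm wide; open, the fingers measure 117 mm over their backs; the gripper's body (75 mm by 190 mm) begins 51 mm behind the grasp point.
Start: joints at [1.153, 0.527, 1.433, -0, 1.181, -0.178], TCP at [0.148, 0.607, 0.292] pointing down, gripper open.
Joint ranges: [-3.08, 3.08], [-0.75, 2.2], [0.22, 2.44], [-1.43, 4.57], [0, 2.65], [-2.85, 2.85]. Speed limits (rad/s): [2.79, 2.79, 3.14, 3.14, 3.14, 3.14].

INTERFACE

Orientations are given as a 3x3 rotation matrix whose columns are the frame's x, y, z axes.
In Python, from workcell import bot gives the robot as it stands.
- The arm moves only by the shell command python3 -m jog 'ROWS'. ROWS is JSON, a list of rows, each an object with "translation": the shift along the tool's x, y, z in mm, a list of three; "roll": the turn about the tool's x in degrees; "hand": the finger opening in mm, from 0 to 87. A call has 1 to 20 rows; each row is the pose to reach, as a shift and turn from the pose commanded when the call began, along the tool's axes at that moment; what a row does not reach only later rows make up. A row lasts 1/12 s, in which the tool goes at most 41.7 mm and 7.16 degrees, less where a joint would pass 70% of its speed; a pose out of reach is approached as far as the arm can. A call with a gripper value outside its range is refused whole. The fingers move at their own pace and stop on an object; the grip force is fixed at half the most. Time passes only in rows, so rows that repeat a pose let the fingers close. It gives the time, the measured TCP pose, the force and the opening at its end, in the units of the state.
- bot.observe(): the state, without advancing time (a new reading comes with each control period).
- bot.camera(name): name is "side" or "top" or "wrist"; returns the picture (420x560x3 uint8, red, green, blue); there is no depth.
- bot.camera_params(name): a dict with "K" (3x3 intrinsics, pixels), "k1" (the pictures are not rectified: a ray, as slopes to the right and down, at radius r is drawn at 1 + k1 r^2 times it, then the intrinsics apply), "R" (3x3) and "t" (3): a world point X has camera coordinates R X + t; the wrist camera has in their place "mount" (4x4, takes a point from camera to tool coordinates, whose origin is the TCP and whose axes are the tool frame's). Camera axes: x right, y down, z forward; pixel columns grow to the right and rows downward; lengths in m; the calibration is good to about 2 mm. A picture is of the moment at which its call begins: read the wrist's pose just before it. camera_params takes no time and is no camera call.
- bot.close_job(): hands the job in, once; it reports no verdict.
The state is a dict: "clock": time; "q": joint angles; "joint_vel": joint speeds; "joint_torque": joint torques, N m; "tcp_pos": TCP position; "eef_rot": TCP orientation; "contact_force": force on the tool from outside, world axes, zero at the start; "wrist_torque": the same for the moment, N m; "width": finger opening in m.
Only numpy, scipy, OpenCV 4.12 (cv2) and the standard library are available. Lean on these libraries where they do the work, as an engineer would, in place of code of your own. Each camera call takes 0.05 s, during which the arm holds its last target.

## Working session

There is one attempt and no reset: what is moved stays moved. The work goes in short steps, Python scripts to look and compute and a shell command to move; the robot and the scene stay as the last step left them, time stands still between calls to the robot, and variables do not carry over. Pictures are saved under pics/ and viewed, and the job is handed in when it is done.

```bash
ls; mkdir -p pics; python3 - <<'E'
from workcell import bot
import cv2
s=bot.observe()
for k in s: print(k,s[k])
print(bot.hold_point_z)
for n in ["side","top","wrist"]:
    im=bot.camera(n); cv2.imwrite(f"pics/{n}0.png",im[:,:,::-1]); print(n,bot.camera_params(n))
E
```

```text
pics
clock 0.0
q [ 1.15351027e+00  5.28479688e-01  1.43390675e+00 -1.99493494e-05
  1.18139232e+00 -1.78493923e-01]
joint_vel [ 0.00137339 -0.00040466  0.00066364  0.00078672  0.00110277 -0.00138456]
joint_torque [ 8.19181842e-04 -4.40046608e+01 -1.76593727e+01  6.35140669e-02
  5.82178950e-02 -1.37995485e-04]
tcp_pos [0.14756116 0.60672713 0.29126175]
eef_rot [[-8.69111686e-04  2.36520896e-01  9.71626014e-01]
 [-2.00599391e-03  9.71624013e-01 -2.36522203e-01]
 [-9.99997610e-01 -2.15464007e-03 -3.69990308e-04]]
contact_force [ 0.0238064   0.9070169  -0.12892337]
wrist_torque [-0.00469791 -0.00812643  0.01430397]
width 0.0869992770109046
0.051
side {'K': array([[392.26770936,   0.        , 273.92561427],
       [  0.        , 392.26770936, 205.64341406],
       [  0.        ,   0.        ,   1.        ]]), 'k1': -0.07246839591335932, 'R': array([[-0.92819284, -0.3720979 ,  0.00109751],
       [-0.29557026,  0.73549757, -0.60965691],
       [ 0.22604483, -0.56620357, -0.79266465]]), 't': array([0.49938008, 0.18346813, 0.97145641])}
top {'K': array([[396.63174704,   0.        , 286.5602
[... 186 characters left out ...]
414],
       [-0.98981949, -0.00643931, -0.14218269],
       [ 0.14197192,  0.02599296, -0.98952935]]), 't': array([0.04452148, 0.56067069, 0.93434467])}
wrist {'K': array([[318.5099242 ,   0.        , 279.58556626],
       [  0.        , 318.5099242 , 207.89644161],
       [  0.        ,   0.        ,   1.        ]]), 'k1': -0.052102501365616866, 'mount': array([[ 3.30068247e-04, -2.88567970e-01,  9.57459356e-01,
        -9.13837568e-02],
       [ 9.99999566e-01,  9.29866942e-04, -6.44813667e-05,
        -8.06894071e-05],
       [-8.71702546e-04,  9.57458961e-01,  2.88568152e-01,
        -7.95210433e-02],
       [ 0.00000000e+00,  0.00000000e+00,  0.00000000e+00,
         1.00000000e+00]])}
```

View pics/top0.png

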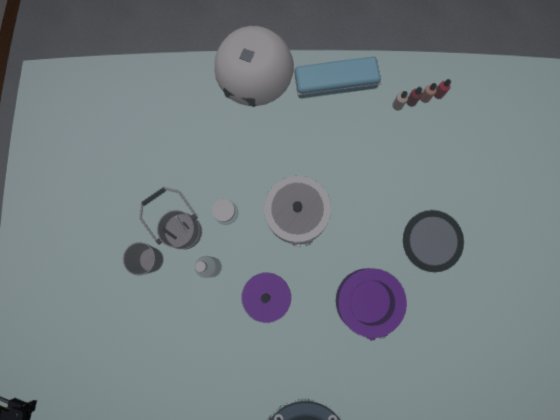

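View pics/side0.png

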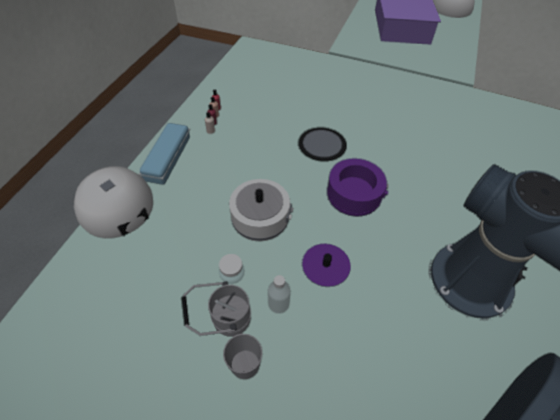

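View pics/wrist0.png

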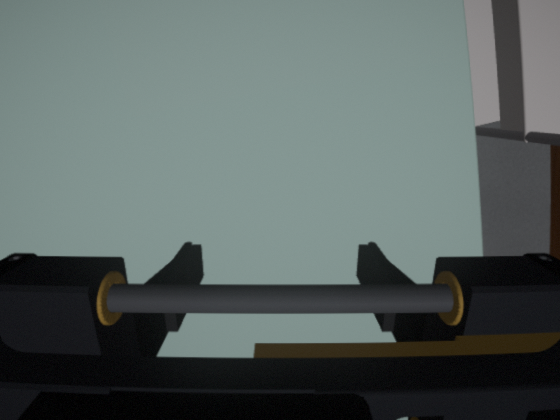

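The candidates for the cleaner and lid in the top picture are the white cleaner with a steel lid at (297,210), the purple cleaner at (372,303) and the purple lid at (266,298). The white one is meant. For the pail, the one with the bail is at (180,230) with its grip at (153,197), and the plain beaker is at (140,259). The mat is at (433,241), the bottle at (206,267) and the jar at (224,211). I'll take close crops to check these choices.

```bash
python3 - <<'E'
import cv2,numpy as np
t=cv2.imread("pics/top0.png"); s=cv2.imread("pics/side0.png")
a=cv2.resize(t[160:290,110:260],(600,520),interpolation=cv2.INTER_CUBIC); cv2.imwrite("pics/c1.png",np.clip(a*1.6,0,255).astype(np.uint8))
a=cv2.resize(s[230:400,160:320],(560,595),interpolation=cv2.INTER_CUBIC); cv2.imwrite("pics/c2.png",np.clip(a*1.6,0,255).astype(np.uint8))
a=cv2.resize(t[165:285,255:475],(792,432),interpolation=cv2.INTER_CUBIC); cv2.imwrite("pics/c3.png",np.clip(a*1.6,0,255).astype(np.uint8))
E
```

```text
(no output)
```

View pics/c1.png

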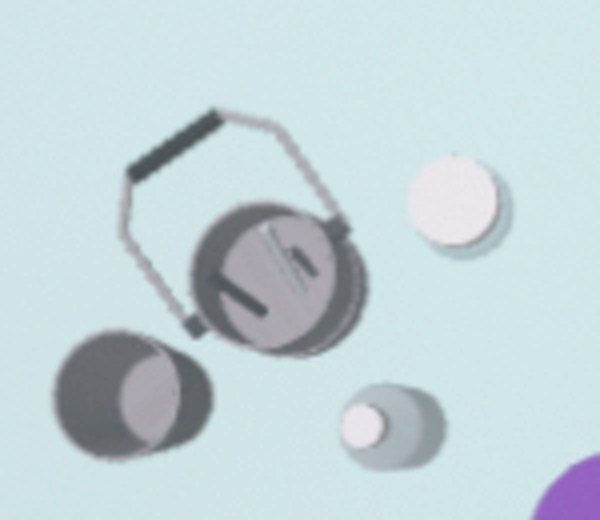

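View pics/c2.png

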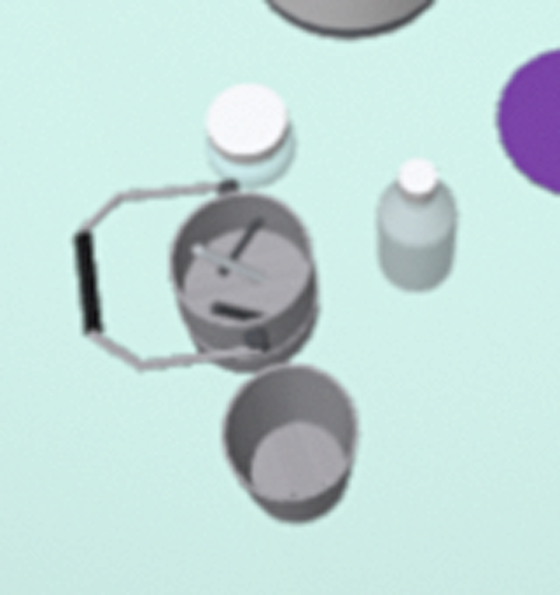

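View pics/c3.png

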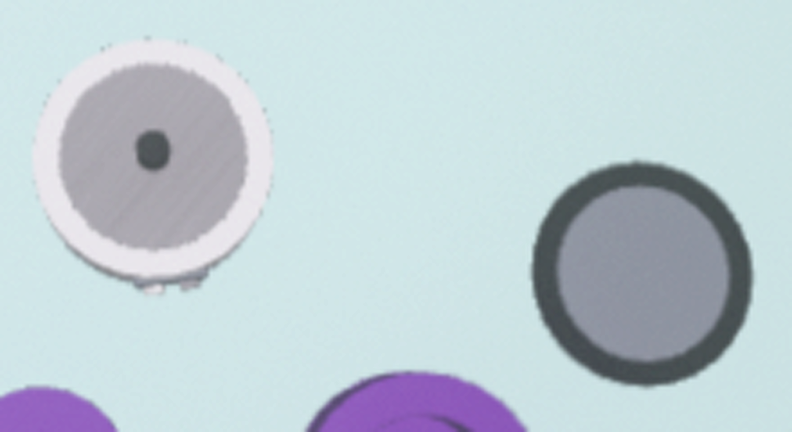

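The top crop shows the white cleaner with a grey lid and black knob, and the dark mat with its paler middle. The pail has bosses at about (194,218) and (159,241.5), with the grip at (154,196). The beaker has no bail. Next I measure.

```bash
cat > h.py <<'E'
import numpy as np, cv2
from workcell import bot
P={n:bot.camera_params(n) for n in("side","top","wrist")}
def ray(n,px,s=None):
    p=P[n]
    u=cv2.undistortPoints(np.array([[px]],float),p["K"],np.array([p["k1"],0,0,0.]))[0,0]
    d=np.array([u[0],u[1],1.])
    if n=="wrist":
        M=p["mount"];R=np.array(s["eef_rot"]);o=R@M[:3,3]+np.array(s["tcp_pos"]);return o,R@M[:3,:3]@d
    R=p["R"];return -R.T@p["t"],R.T@d
def plane(n,px,z,s=None):
    o,d=ray(n,px,s);return o+d*(z-o[2])/d[2]
def tri(*rs):
    A=0;b=0
    for o,d in rs:
        d=d/np.linalg.norm(d);Q=np.eye(3)-np.outer(d,d);A=A+Q;b=b+Q@o
    x=np.linalg.solve(A,b)
    return x,[np.linalg.norm(np.cross(x-o,d/np.linalg.norm(d)))*1e3 for o,d in rs]
def proj(n,X,s=None):
    p=P[n]
    if n=="wrist":
        M=p["mount"];R=np.array(s["eef_rot"]);X=np.linalg.inv(M)@np.r_[R.T@(np.array(X)-s["tcp_pos"]),1];rv=np.zeros(3);t=np.zeros(3);X=X[:3]
    else: rv=cv2.Rodrigues(p["R"])[0];t=p["t"]
    return cv2.projectPoints(np.array([X],float),rv,t,p["K"],np.array([p["k1"],0,0,0.]))[0][0,0]
def circ(n,pts,z,s=None):
    w=np.array([plane(n,p,z,s)[:2] for p in pts]);A=np.c_[2*w,np.ones(len(w))]
    c=np.linalg.lstsq(A,(w**2).sum(1),rcond=None)[0];return c[:2],np.sqrt(c[2]+c[0]**2+c[1]**2)
E
python3 - <<'E'
from h import *
np.set_printoptions(precision=4,suppress=True)
t=cv2.imread("pics/top0.png");s=cv2.imread("pics/side0.png")
pairs={"g1":((165,188.75),(183.7,296.6)),"g2":((142.5,203.75),(186.6,324.3)),"gc":((153.9,196.5),(185.1,310.4)),
"b1":((194.2,218),(225.7,283.4)),"b2":((159,241.5),(233.7,326.6))}
for k,(a,b) in pairs.items(): print(k,*tri(ray("top",a),ray("side",b)))
print("knob top",plane("top",(255+153/3.6,165+148/3.6),.116), plane("side",(259,191),.116))
# mat
hsv=cv2.cvtColor(t,cv2.COLOR_BGR2HSV)
for n,im,box in(("top",t,(385,190,490,295)),("side",s,(285,115,360,170))):
    x0,y0,x1,y1=box;g=cv2.cvtColor(im,cv2.COLOR_BGR2GRAY)[y0:y1,x0:x1]
    m=(g<115).astype(np.uint8);c=max(cv2.findContours(m,0,1)[0],key=len)[:,0]+[x0,y0]
    hl=cv2.convexHull(c)[:,0];print("mat",n,circ(n,hl,.004))
# cleaner: bg is greenish; white ring and lid
for n,im,box in(("top",t,(255,165,340,255)),):
    x0,y0,x1,y1=box;b=im[y0:y1,x0:x1].astype(int);print(b[45,10],b[45,20],b[20,45],b[2,2])
    m=((b[...,1]-b[...,2])<8).astype(np.uint8);c=max(cv2.findContours(m,0,1)[0],key=len)[:,0]+[x0,y0]
    up=c[c[:,1]<235];print("cl",circ(n,up,.075))
    g=cv2.cvtColor(im,cv2.COLOR_BGR2GRAY)[y0:y1,x0:x1];print(g[45,10:80:3])
    m=((g<125)&(m>0)).astype(np.uint8);c=max(cv2.findContours(m,0,1)[0],key=len)[:,0]+[x0,y0]
    print("lid",circ(n,c,.080),c.min(0),c.max(0))
E
```

```text
g1 [0.6124 0.3403 0.0902] [np.float64(0.5371365139945485), np.float64(0.537136513994707)]
g2 [0.5753 0.3931 0.092 ] [np.float64(0.5031564904509775), np.float64(0.5031564904511028)]
gc [0.5937 0.3668 0.0899] [np.float64(0.8122453942773558), np.float64(0.812245394277338)]
b1 [0.5454 0.2703 0.0737] [np.float64(1.674461381759671), np.float64(1.6744613817596083)]
b2 [0.4871 0.3543 0.0722] [np.float64(0.6602337471297465), np.float64(0.6602337471296622)]
knob top [0.5672 0.0225 0.116 ] [0.5689 0.0249 0.116 ]
mat top (array([ 0.4996, -0.3234]), np.float64(0.08028230567809327))
mat side (array([ 0.4995, -0.3196]), np.float64(0.08062155083184593))
[147 144 145] [111 106 108] [111 106 108] [146 144 131]
cl (array([0.5687, 0.0236]), np.float64(0.07896808799742151))
[145 145 124 106 106 105 104 106 106 103  50  50  79 105 103 105 105 107
 106 107 145 145 140 140]
lid (array([0.5687, 0.0236]), np.float64(0.06064476810750491)) [271 183] [323 234]
```

```bash
cat > go.py <<'E'
import sys
from h import *
def go(x,y,gz,yaw=None):
    "grasp point target -> shift mm, roll deg, from measured pose"
    s=bot.observe();R=np.array(s["eef_rot"]);d=np.array([x,y,gz+.051])-s["tcp_pos"]
    cur=np.degrees(np.arctan2(R[1,1],R[0,1]))
    print("clk %.2f"%s["clock"],"tcp",np.round(s["tcp_pos"],4),"yaw %.1f"%cur,"w %.4f"%s["width"],"F",np.round(s["contact_force"],1),"-> shift",np.round(1e3*R.T@d,1),"len %.0f"%(1e3*np.linalg.norm(d)),"" if yaw is None else "roll %.1f"%(cur-yaw), "q",np.round(s["q"],2))
if __name__=="__main__": go(*map(float,sys.argv[1:]))
E
python3 go.py .568 .0238 .17 35
```

```text
clk 0.15 tcp [0.1477 0.6069 0.2915] yaw 76.3 w 0.0872 F [-0.  -0.3 -0.1] -> shift [  71.1 -466.9  546.4] len 722 roll 41.3 q [ 1.15  0.53  1.43 -0.    1.18 -0.18]
```

```bash
python3 -m jog '[{"translation":[70,-467,546],"roll":41.3,"hand":87},{"translation":[70,-467,546],"roll":41.3,"hand":87},{"translation":[70,-467,546],"roll":41.3,"hand":87},{"translation":[70,-467,546],"roll":41.3,"hand":87},{"translation":[70,-467,546],"roll":41.3,"hand":87},{"translation":[70,-467,546],"roll":41.3,"hand":87},{"translation":[70,-467,546],"roll":41.3,"hand":87},{"translation":[70,-467,546],"roll":41.3,"hand":87},{"translation":[70,-467,546],"roll":41.3,"hand":87},{"translation":[70,-467,546],"roll":41.3,"hand":87},{"translation":[70,-467,546],"roll":41.3,"hand":87},{"translation":[70,-467,546],"roll":41.3,"hand":87},{"translation":[70,-467,546],"roll":41.3,"hand":87},{"translation":[70,-467,546],"roll":41.3,"hand":87},{"translation":[70,-467,546],"roll":41.3,"hand":87},{"translation":[70,-467,546],"roll":41.3,"hand":87},{"translation":[70,-467,546],"roll":41.3,"hand":87},{"translation":[70,-467,546],"roll":41.3,"hand":87},{"translation":[70,-467,546],"roll":41.3,"hand":87},{"translation":[70,-467,546],"roll":41.3,"hand":87}]'; python3 - <<'E'
from go import *
go(.568,.0238,.105,35)
s=bot.observe();im=bot.camera("wrist");cv2.imwrite("pics/w1.png",im[:,:,::-1])
print(proj("wrist",[.568,.0238,.116],s))
E
```

```text
clock: 1.82
tcp_pos: [0.5674, 0.024, 0.2217]
eef_rot: [[-0.002, 0.82, 0.572], [0.001, 0.572, -0.82], [-1.0, -0.001, -0.002]]
contact_force: [-0.6, 0.7, -0.0]
width: 0.0873
clk 1.82 tcp [0.5674 0.024  0.2217] yaw 34.9 w 0.0873 F [-0.6  0.7 -0. ] -> shift [65.7  0.5  0.7] len 66 roll -0.1 q [-0.15  0.54  1.64  0.    0.95 -0.76]
[280.55298755 237.7428278 ]
```

View pics/w1.png

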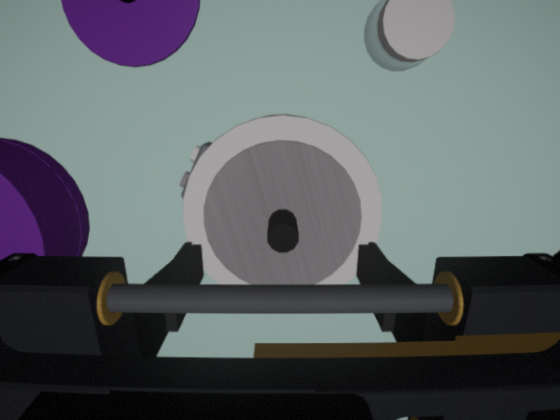

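The wrist picture shows the steel lid between the open fingers. The top of the knob is at about (284,237) against a predicted (281,238), about 1 mm off. I go down and close.

```bash
python3 -m jog '[{"translation":[20,1,0.5],"roll":0,"hand":60},{"translation":[40,1,0.5],"roll":0,"hand":60},{"translation":[56,1,0.5],"roll":0,"hand":60},{"translation":[63,1,0.5],"roll":0,"hand":60},{"translation":[66,1,0.5],"roll":0,"hand":60},{"translation":[66,1,0.5],"roll":0,"hand":60},{"translation":[66,1,0.5],"roll":0,"hand":18},{"translation":[66,1,0.5],"roll":0,"hand":18},{"translation":[66,1,0.5],"roll":0,"hand":18},{"translation":[66,1,0.5],"roll":0,"hand":18},{"translation":[66,1,0.5],"roll":0,"hand":18},{"translation":[66,1,0.5],"roll":0,"hand":18},{"translation":[66,1,0.5],"roll":0,"hand":18},{"translation":[66,1,0.5],"roll":0,"hand":18}]'; python3 go.py .568 .0238 .105 35
```

```text
clock: 3.03
tcp_pos: [0.5691, 0.0244, 0.1564]
eef_rot: [[0.0, 0.819, 0.574], [0.0, 0.574, -0.819], [-1.0, 0.0, 0.0]]
contact_force: [-0.5, -0.1, 1.3]
width: 0.0209
clk 3.03 tcp [0.5691 0.0244 0.1564] yaw 35.0 w 0.0209 F [-0.5 -0.1  1.3] -> shift [ 0.4 -1.2 -0.1] len 1 roll 0.0 q [-0.15  0.64  1.69  0.    0.81 -0.76]
```

```bash
python3 -m jog '[{"translation":[-2,0,0],"roll":0,"hand":10},{"translation":[-6,0,0],"roll":0,"hand":10},{"translation":[-14,0,0],"roll":0,"hand":10},{"translation":[-26,0,0],"roll":0,"hand":10},{"translation":[-40,0,0],"roll":0,"hand":10},{"translation":[-54,0,0],"roll":0,"hand":10},{"translation":[-64,0,0],"roll":0,"hand":10},{"translation":[-70,0,0],"roll":0,"hand":10},{"translation":[-70,0,0],"roll":0,"hand":10}]'; python3 - <<'E'
from go import *
go(.4995,-.3215,.175,35); go(.4995,-.3215,.042,35)
s=bot.observe();im=bot.camera("top");cv2.imwrite("pics/t2.png",im[:,:,::-1])
im=bot.camera("wrist");cv2.imwrite("pics/w2.png",im[:,:,::-1])
E
```

```text
clock: 3.78
tcp_pos: [0.5697, 0.0244, 0.2279]
eef_rot: [[0.003, 0.819, 0.574], [-0.0, 0.574, -0.819], [-1.0, 0.002, 0.002]]
contact_force: [1.1, 0.7, -1.2]
width: 0.0213
clk 3.78 tcp [0.5697 0.0244 0.2279] yaw 35.0 w 0.0213 F [ 1.1  0.7 -1.2] -> shift [   1.9 -256.   243. ] len 353 roll 0.0 q [-0.15  0.54  1.64  0.    0.97 -0.76]
clk 3.78 tcp [0.5697 0.0244 0.2279] yaw 35.0 w 0.0213 F [ 1.1  0.7 -1.2] -> shift [ 134.9 -256.3  242.7] len 378 roll 0.0 q [-0.15  0.54  1.64  0.    0.97 -0.76]
```

View pics/t2.png

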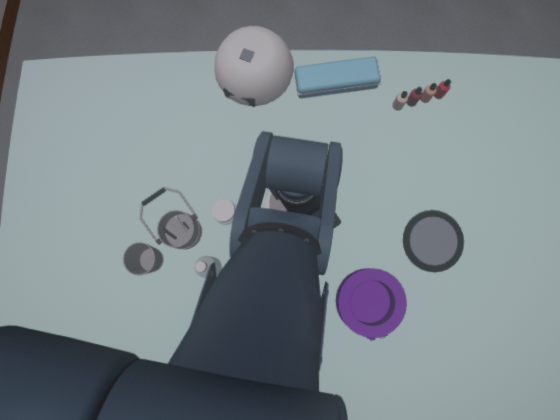

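View pics/w2.png

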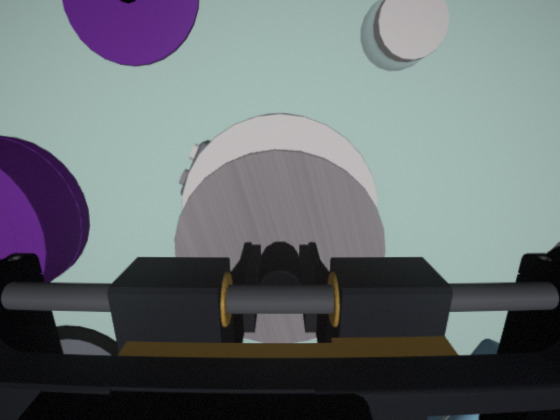

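The wrist picture shows the lid hanging level from the knob, which sits centred between the fingers at (281,265), and the jar and purple lid are undisturbed. Next I carry it over to the mat.

```bash
python3 -m jog '[{"translation":[0,-4,4],"roll":0,"hand":10},{"translation":[0,-15,14],"roll":0,"hand":10},{"translation":[0,-30,29],"roll":0,"hand":10},{"translation":[0,-52,50],"roll":0,"hand":10},{"translation":[0,-76,72],"roll":0,"hand":10},{"translation":[0,-100,95],"roll":0,"hand":10},{"translation":[0,-124,118],"roll":0,"hand":10},{"translation":[0,-148,140],"roll":0,"hand":10},{"translation":[0,-172,163],"roll":0,"hand":10},{"translation":[0,-196,186],"roll":0,"hand":10},{"translation":[0,-218,207],"roll":0,"hand":10},{"translation":[0,-233,222],"roll":0,"hand":10},{"translation":[0,-245,233],"roll":0,"hand":10},{"translation":[0,-252,240],"roll":0,"hand":10},{"translation":[0,-256,243],"roll":0,"hand":10},{"translation":[0,-256,243],"roll":0,"hand":10},{"translation":[0,-256,243],"roll":0,"hand":10}]'; python3 - <<'E'
from go import *
go(.4995,-.3215,.042,35)
s=bot.observe();im=bot.camera("wrist");cv2.imwrite("pics/w3.png",im[:,:,::-1])
print(proj("wrist",[.4995,-.3215,.004],s))
im=bot.camera("side");cv2.imwrite("pics/s3.png",im[:,:,::-1])
E
```

```text
clock: 5.3
tcp_pos: [0.4986, -0.3203, 0.2259]
eef_rot: [[-0.001, 0.819, 0.574], [0.001, 0.574, -0.819], [-1.0, 0.0, -0.002]]
contact_force: [-0.5, -0.6, -1.1]
width: 0.0211
clk 5.30 tcp [ 0.4986 -0.3203  0.2259] yaw 35.0 w 0.0211 F [-0.5 -0.6 -1.1] -> shift [132.9  -0.    1.7] len 133 roll 0.0 q [-0.76  0.57  1.58  0.    1.   -1.37]
[279.70509302 195.42030521]
```

View pics/w3.png

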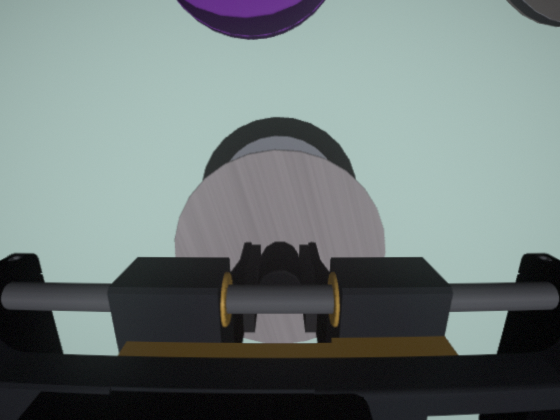

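View pics/s3.png

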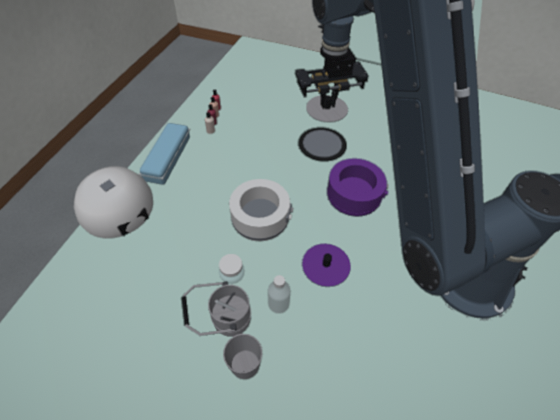

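The wrist and side pictures show the lid over the mat. The visible mat arc is centred on column 280, as predicted, and the cleaner's well stands open. I lower it.

```bash
python3 -m jog '[{"translation":[6,0,1],"roll":0,"hand":10},{"translation":[20,0,1],"roll":0,"hand":10},{"translation":[40,0,1],"roll":0,"hand":10},{"translation":[60,0,1],"roll":0,"hand":10},{"translation":[80,0,1],"roll":0,"hand":10},{"translation":[98,0,1],"roll":0,"hand":10},{"translation":[112,0,1],"roll":0,"hand":10},{"translation":[121,0,1],"roll":0,"hand":10},{"translation":[126,0,1],"roll":0,"hand":10},{"translation":[129,0,1],"roll":0,"hand":10},{"translation":[131,0,1],"roll":0,"hand":10},{"translation":[131,0,1],"roll":0,"hand":10}]';  python3 go.py .4995 -.3215 .0405 35
```

```text
clock: 6.4
tcp_pos: [0.4996, -0.3223, 0.0955]
eef_rot: [[0.001, 0.819, 0.574], [-0.001, 0.574, -0.819], [-1.0, 0.0, 0.001]]
contact_force: [0.4, -0.6, -0.8]
width: 0.0214
clk 6.40 tcp [ 0.4996 -0.3223  0.0955] yaw 35.0 w 0.0214 F [ 0.4 -0.6 -0.8] -> shift [ 4.   0.4 -0.7] len 4 roll 0.0 q [-0.76  0.76  1.65  0.    0.73 -1.37]
```

```bash
python3 -m jog '[{"translation":[1,0,0],"roll":0,"hand":10},{"translation":[2,0,0],"roll":0,"hand":10},{"translation":[3,0,0],"roll":0,"hand":10},{"translation":[3.5,0,0],"roll":0,"hand":10},{"translation":[4,0,0],"roll":0,"hand":10},{"translation":[4,0,0],"roll":0,"hand":10},{"translation":[4,0,0],"roll":0,"hand":10}]';  python3 go.py .4995 -.3215 .0405 35
```

```text
clock: 6.98
tcp_pos: [0.4993, -0.3223, 0.0914]
eef_rot: [[0.0, 0.819, 0.574], [-0.0, 0.574, -0.819], [-1.0, 0.0, 0.0]]
contact_force: [-0.5, -0.3, -0.4]
width: 0.0212
clk 6.98 tcp [ 0.4993 -0.3223  0.0914] yaw 35.0 w 0.0212 F [-0.5 -0.3 -0.4] -> shift [-0.1  0.6 -0.6] len 1 roll 0.0 q [-0.76  0.77  1.65 -0.    0.72 -1.37]
```

```bash
python3 -m jog '[{"translation":[0.5,0,0],"roll":0,"hand":10},{"translation":[1,0,0],"roll":0,"hand":10},{"translation":[1,0,0],"roll":0,"hand":10}]';  python3 go.py .4995 -.3215 .0405 35
```

```text
clock: 7.23
tcp_pos: [0.4993, -0.3223, 0.0913]
eef_rot: [[0.0, 0.819, 0.574], [-0.0, 0.574, -0.819], [-1.0, -0.0, 0.0]]
contact_force: [-1.4, 0.5, 7.2]
width: 0.0215
clk 7.23 tcp [ 0.4993 -0.3223  0.0913] yaw 35.0 w 0.0215 F [-1.4  0.5  7.2] -> shift [-0.2  0.6 -0.6] len 1 roll 0.0 q [-0.76  0.77  1.65 -0.    0.72 -1.37]
```

Contact is felt at +7 N, so the lid is seated. I open and rise.

```bash
python3 -m jog '[{"translation":[0,0,0],"roll":0,"hand":22},{"translation":[0,0,0],"roll":0,"hand":50},{"translation":[0,0,0],"roll":0,"hand":60},{"translation":[0,0,0],"roll":0,"hand":60},{"translation":[0,0,0],"roll":0,"hand":60},{"translation":[-5,0,0],"roll":0,"hand":60},{"translation":[-20,0,0],"roll":0,"hand":60},{"translation":[-50,0,0],"roll":0,"hand":60},{"translation":[-90,0,0],"roll":0,"hand":60},{"translation":[-130,0,0],"roll":0,"hand":60},{"translation":[-170,0,0],"roll":0,"hand":60},{"translation":[-200,0,0],"roll":0,"hand":60},{"translation":[-200,0,0],"roll":0,"hand":60}]'; python3 - <<'E'
from go import *
go(.5937,.3668,.175,35)
s=bot.observe();im=bot.camera("wrist");cv2.imwrite("pics/w4.png",im[:,:,::-1])
print(proj("wrist",[.4995,-.3215,.004],s),proj("wrist",[.4995,-.3215,.051],s),proj("wrist",[.4995,-.3215,.015],s))
E
```

```text
clock: 8.32
tcp_pos: [0.5019, -0.3244, 0.2981]
eef_rot: [[0.011, 0.819, 0.574], [-0.01, 0.574, -0.819], [-1.0, 0.003, 0.015]]
contact_force: [1.0, -1.1, -0.2]
width: 0.06
clk 8.32 tcp [ 0.5019 -0.3244  0.2981] yaw 35.0 w 0.0600 F [ 1.  -1.1 -0.2] -> shift [  65.9  471.8 -514.3] len 701 roll 0.0 q [-0.76  0.48  1.51  0.    1.14 -1.37]
[278.76521973 172.78037064] [278.77523335 181.35566338] [278.76734557 174.60511011]
```

View pics/w4.png

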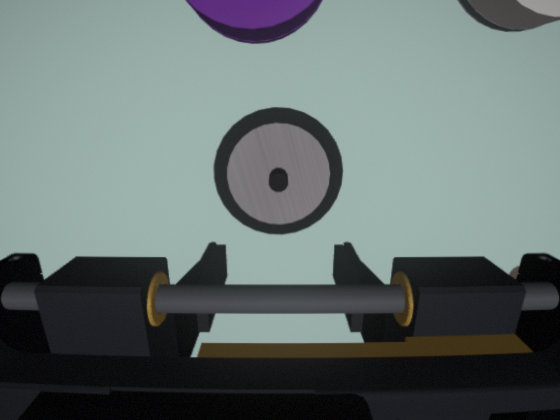

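The wrist picture shows the lid knob up at (278,173), concentric with the mat, with the rim gap even to about 1 mm. On to the pail.

```bash
python3 -m jog '[{"translation":[10,80,-90],"roll":0,"hand":42},{"translation":[20,160,-180],"roll":0,"hand":42},{"translation":[40,300,-330],"roll":0,"hand":42},{"translation":[50,380,-420],"roll":0,"hand":42},{"translation":[60,471,-514],"roll":0,"hand":42},{"translation":[60,471,-514],"roll":0,"hand":42},{"translation":[60,471,-514],"roll":0,"hand":42},{"translation":[60,471,-514],"roll":0,"hand":42},{"translation":[60,471,-514],"roll":0,"hand":42},{"translation":[60,471,-514],"roll":0,"hand":42},{"translation":[60,471,-514],"roll":0,"hand":42},{"translation":[60,471,-514],"roll":0,"hand":42},{"translation":[60,471,-514],"roll":0,"hand":42},{"translation":[60,471,-514],"roll":0,"hand":42},{"translation":[60,471,-514],"roll":0,"hand":42},{"translation":[60,471,-514],"roll":0,"hand":42},{"translation":[60,471,-514],"roll":0,"hand":42},{"translation":[60,471,-514],"roll":0,"hand":42},{"translation":[60,471,-514],"roll":0,"hand":42},{"translation":[60,471,-514],"roll":0,"hand":42}]'; python3 - <<'E'
from go import *
go(.5937,.3668,.091,35)
s=bot.observe();im=bot.camera("wrist");cv2.imwrite("pics/w5.png",im[:,:,::-1])
print(proj("wrist",[.5937,.3668,.091],s),[proj("wrist",p,s) for p in([.5454,.2703,.0737],[.4871,.3543,.0722])])
E
```

```text
clock: 10.03
tcp_pos: [0.5891, 0.3682, 0.2286]
eef_rot: [[-0.003, 0.819, 0.574], [-0.002, 0.574, -0.819], [-1.0, -0.004, -0.0]]
contact_force: [0.5, -0.5, -0.1]
width: 0.0421
clk 10.03 tcp [0.5891 0.3682 0.2286] yaw 35.0 w 0.0421 F [ 0.5 -0.5 -0.1] -> shift [86.6  3.3  3.8] len 87 roll 0.0 q [ 0.4   0.69  1.3  -0.    1.16 -0.21]
[284.30785571 225.73386169] [array([174.64722939, 273.99245828]), array([163.5296997 , 155.69328669])]
```

View pics/w5.png

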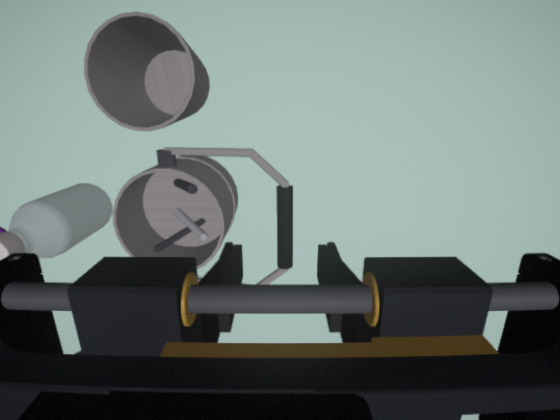

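The wrist picture shows the grip at (285,185) to (285,267), with its centre at (285,226) against a predicted (284,226). It is parallel to the jaws' faces. I go down with a 42 mm opening so the inner finger stays in the gap between bar and wall.

```bash
python3 -m jog '[{"translation":[4,3.5,4],"roll":0,"hand":42},{"translation":[20,3.5,4],"roll":0,"hand":42},{"translation":[40,3.5,4],"roll":0,"hand":42},{"translation":[60,3.5,4],"roll":0,"hand":42},{"translation":[74,3.5,4],"roll":0,"hand":42},{"translation":[82,3.5,4],"roll":0,"hand":42},{"translation":[86,3.5,4],"roll":0,"hand":42},{"translation":[86,3.5,4],"roll":0,"hand":42},{"translation":[86,3.5,4],"roll":0,"hand":42}]'; python3 - <<'E'
from go import *
go(.5937,.3668,.091,35)
s=bot.observe();im=bot.camera("wrist");cv2.imwrite("pics/w6.png",im[:,:,::-1])
E
```

```text
clock: 10.83
tcp_pos: [0.5959, 0.3677, 0.1449]
eef_rot: [[0.001, 0.819, 0.574], [0.0, 0.574, -0.819], [-1.0, 0.001, 0.0]]
contact_force: [-0.1, 0.3, 0.5]
width: 0.0423
clk 10.83 tcp [0.5959 0.3677 0.1449] yaw 35.0 w 0.0423 F [-0.1  0.3  0.5] -> shift [ 2.9 -2.3 -0.5] len 4 roll -0.0 q [ 0.39  0.8   1.34 -0.    1.01 -0.22]
```

View pics/w6.png

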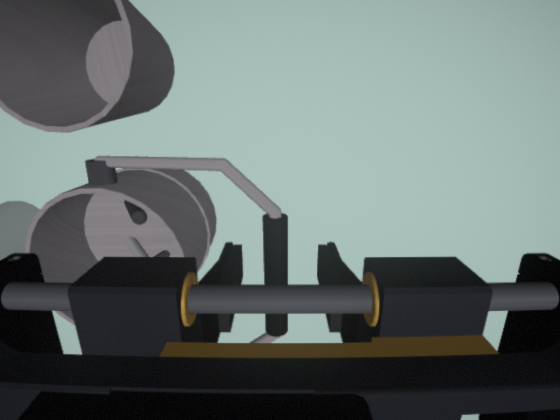

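The bar is between the fingers at column 276, with the fingers centred at 280. I shift by about -2 mm and down 3 mm, then close.

```bash
python3 -m jog '[{"translation":[1.5,-1,0],"roll":0,"hand":42},{"translation":[3,-2,0],"roll":0,"hand":42},{"translation":[3,-2,0],"roll":0,"hand":30},{"translation":[3,-2,0],"roll":0,"hand":20},{"translation":[3,-2,0],"roll":0,"hand":5},{"translation":[3,-2,0],"roll":0,"hand":5},{"translation":[3,-2,0],"roll":0,"hand":5},{"translation":[3,-2,0],"roll":0,"hand":5},{"translation":[3,-2,0],"roll":0,"hand":5},{"translation":[3,-2,0],"roll":0,"hand":5}]'; python3 - <<'E'
from go import *
go(.5937,.3668,.091,35)
# arc
th0=np.arcsin(19/95);
for th in np.linspace(th0,np.pi/2,25)[1:]: print("%.2f: [%.1f,%.1f]"%(th,-95*(np.sin(th)-np.sin(th0)),-95*(np.cos(th0)-np.cos(th))),end="  ")
E
```

```text
clock: 11.72
tcp_pos: [0.594, 0.3668, 0.1414]
eef_rot: [[0.001, 0.819, 0.574], [0.0, 0.574, -0.819], [-1.0, 0.001, 0.0]]
contact_force: [0.4, 0.5, 0.3]
width: 0.011
clk 11.72 tcp [0.594  0.3668 0.1414] yaw 35.0 w 0.0110 F [0.4 0.5 0.3] -> shift [-0.6 -0.2 -0.2] len 1 roll 0.0 q [ 0.39  0.8   1.34  0.    1.   -0.22]
0.26: [-5.3,-1.2]  0.32: [-10.5,-2.8]  0.37: [-15.6,-4.6]  0.43: [-20.6,-6.7]  0.49: [-25.4,-9.1]  0.54: [-30.1,-11.8]  0.60: [-34.7,-14.7]  0.66: [-39.1,-17.9]  0.71: [-43.3,-21.3]  0.77: [-47.3,-25.0]  0.83: [-51.0,-28.9]  0.89: [-54.6,-33.0]  0.94: [-57.9,-37.3]  1.00: [-60.9,-41.8]  1.06: [-63.7,-46.4]  1.11: [-66.3,-51.2]  1.17: [-68.5,-56.1]  1.23: [-70.5,-61.2]  1.29: [-72.2,-66.3]  1.34: [-73.5,-71.6]  1.40: [-74.6,-76.9]  1.46: [-75.4,-82.3]  1.51: [-75.8,-87.7]  1.57: [-76.0,-93.1]
```

```bash
python3 -m jog '[{"translation":[-2,-0.4,0],"roll":0,"hand":5},{"translation":[-5.3,-1.2,0],"roll":0,"hand":5},{"translation":[-10.5,-2.8,0],"roll":0,"hand":5},{"translation":[-15.6,-4.6,0],"roll":0,"hand":5},{"translation":[-20.6,-6.7,0],"roll":0,"hand":5},{"translation":[-25.4,-9.1,0],"roll":0,"hand":5},{"translation":[-30.1,-11.8,0],"roll":0,"hand":5},{"translation":[-34.7,-14.7,0],"roll":0,"hand":5},{"translation":[-39.1,-17.9,0],"roll":0,"hand":5},{"translation":[-43.3,-21.3,0],"roll":0,"hand":5},{"translation":[-47.3,-25,0],"roll":0,"hand":5},{"translation":[-51,-28.9,0],"roll":0,"hand":5},{"translation":[-54.6,-33,0],"roll":0,"hand":5},{"translation":[-57.9,-37.3,0],"roll":0,"hand":5},{"translation":[-60.9,-41.8,0],"roll":0,"hand":5},{"translation":[-63.7,-46.4,0],"roll":0,"hand":5},{"translation":[-66.3,-51.2,0],"roll":0,"hand":5},{"translation":[-66.3,-51.2,0],"roll":0,"hand":5}]'; python3 - <<'E'
from go import *
go(.5163,.3123,.167,35)
s=bot.observe();im=bot.camera("wrist");cv2.imwrite("pics/w7.png",im[:,:,::-1])
im=bot.camera("side");cv2.imwrite("pics/s7.png",im[:,:,::-1])
E
```

```text
clock: 13.22
tcp_pos: [0.5508, 0.3368, 0.2081]
eef_rot: [[-0.001, 0.819, 0.574], [-0.0, 0.574, -0.819], [-1.0, -0.001, -0.0]]
contact_force: [-1.2, -1.6, -1.2]
width: 0.0104
clk 13.22 tcp [0.5508 0.3368 0.2081] yaw 35.0 w 0.0104 F [-1.2 -1.6 -1.2] -> shift [ -9.9 -42.4   0.2] len 44 roll 0.0 q [ 0.38  0.65  1.45 -0.    1.04 -0.24]
```

View pics/w7.png

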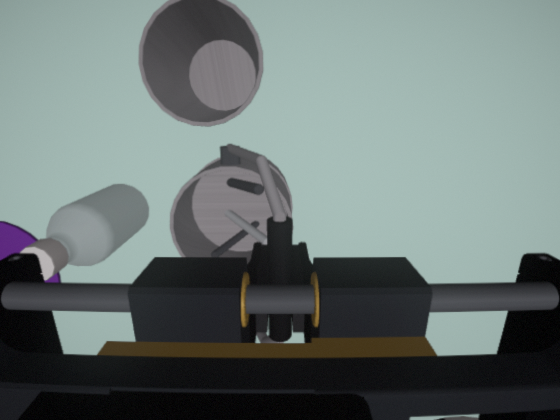

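View pics/s7.png

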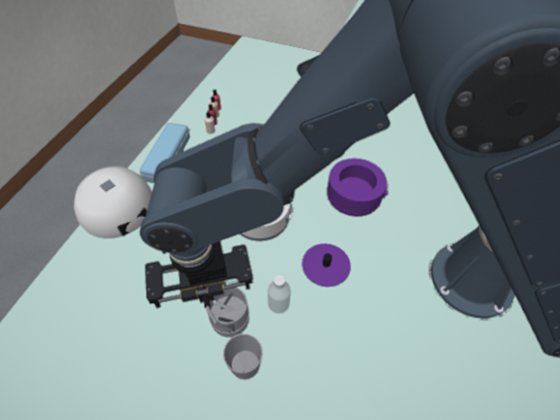

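The wrist picture shows the bail partly raised, with the far boss at (230,155) and the rim spanning columns 171 to 292. I check the pail's position by overlaying the predicted rim points.

```bash
python3 - <<'E'
from go import *
s=bot.observe();im=cv2.imread("pics/w7.png")
for a in np.linspace(0,2*np.pi,40):
    p=proj("wrist",[.5163+.045*np.cos(a),.3123+.045*np.sin(a),.085],s);cv2.circle(im,tuple(int(round(v*8)) for v in p),4,(0,255,0),-1,shift=3)
for sg in(1,-1):
    p=proj("wrist",[.5163-.0575*.574*sg,.3123+.0575*.819*sg,.072],s);print(p);cv2.circle(im,tuple(int(round(v*8)) for v in p),10,(0,0,255),-1,shift=3)
cv2.imwrite("pics/w7o.png",cv2.resize(im[130:290,140:330],(760,640))[:600])
E
```

```text
[218.48816177 144.83573976]
[226.33675752 288.73653482]
```

View pics/w7o.png

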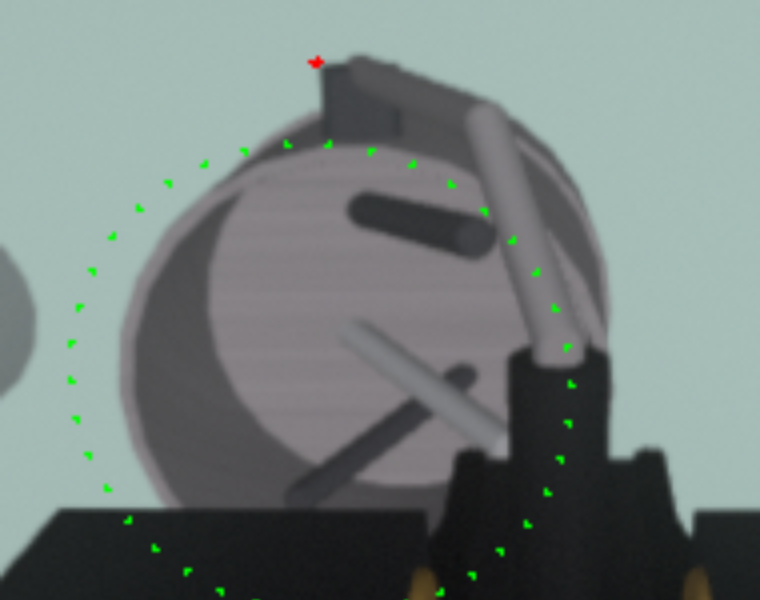

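```bash
python3 - <<'E'
from go import *
def ov(name,s,out,c,box):
    im=cv2.imread(name)
    for a in np.linspace(0,2*np.pi,40):
        p=proj("wrist",[c[0]+.045*np.cos(a),c[1]+.045*np.sin(a),.085],s);cv2.circle(im,tuple(int(round(v*8)) for v in p),4,(0,255,0),-1,shift=3)
    x0,y0,x1,y1=box;cv2.imwrite(out,cv2.resize(im[y0:y1,x0:x1],None,fx=3,fy=3)[:600,:800])
s=bot.observe();R0=s["eef_rot"]
ov("pics/w5.png",{"tcp_pos":np.array([.5891,.3682,.2286]),"eef_rot":np.array([[-.003,.819,.574],[-.002,.574,-.819],[-1,-.004,0]])},"pics/w5o.png",(.5163,.3123),(80,120,330,300))
ov("pics/w7.png",s,"pics/w7p.png",(.5163+.0065,.3123+.0046),(140,130,330,290))
im=cv2.imread("pics/top0.png");n="top"
for z,r in((.085,.045),(0,.045)):
  for a in np.linspace(0,2*np.pi,40):
    p=proj(n,[.5163+r*np.cos(a),.3123+r*np.sin(a),z]);cv2.circle(im,tuple(int(round(v*8)) for v in p),3,(0,255,0),-1,shift=3)
a=cv2.resize(im[180:270,130:230],(700,630))[:600];cv2.imwrite("pics/t0o.png",a)
E
```

View pics/w5o.png

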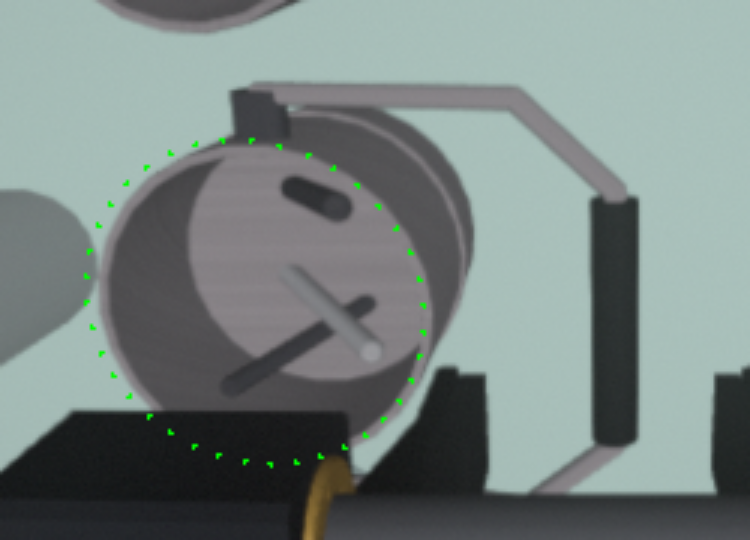

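View pics/w7p.png

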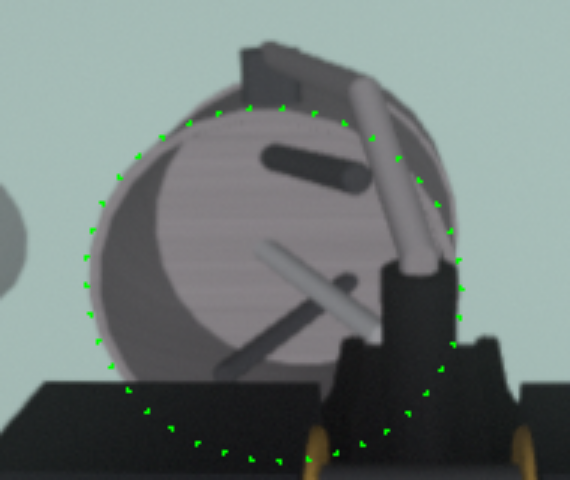

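View pics/t0o.png

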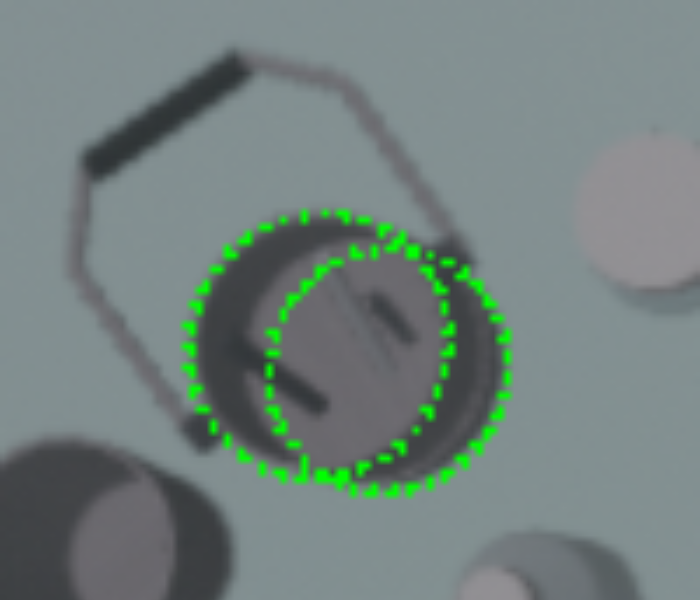

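The pail seems to have been drawn 5 to 8 mm toward the grip, with a slight pull in the force too. This fits the sleeve sitting about 2 mm higher than I assumed. I finish the arc from the re-estimated geometry, with 36 mm still to go horizontally and about 7 mm up.

```bash
python3 -m jog '[{"translation":[-2.1,-5.7,0],"roll":0,"hand":5},{"translation":[-3.9,-11.7,0],"roll":0,"hand":5},{"translation":[-5.3,-17.7,0],"roll":0,"hand":5},{"translation":[-6.3,-23.8,0],"roll":0,"hand":5},{"translation":[-6.9,-29.9,0],"roll":0,"hand":5},{"translation":[-6.9,-35,0],"roll":0,"hand":5},{"translation":[-6.9,-35,0],"roll":0,"hand":5}]'; python3 - <<'E'
from go import *
go(.5163,.3123,.167,35)
s=bot.observe();im=bot.camera("wrist");cv2.imwrite("pics/w8.png",im[:,:,::-1])
im=bot.camera("side");cv2.imwrite("pics/s8.png",cv2.resize(im[200:380,120:320,::-1],(640,576),interpolation=cv2.INTER_CUBIC))
E
```

```text
clock: 13.9
tcp_pos: [0.5222, 0.3165, 0.2148]
eef_rot: [[-0.0, 0.819, 0.574], [-0.0, 0.574, -0.819], [-1.0, -0.001, 0.0]]
contact_force: [0.8, 0.2, -0.9]
width: 0.0107
clk 13.90 tcp [0.5222 0.3165 0.2148] yaw 35.0 w 0.0107 F [ 0.8  0.2 -0.9] -> shift [-3.2 -7.2  0. ] len 8 roll 0.0 q [ 0.36  0.6   1.54 -0.    1.   -0.25]
```

View pics/w8.png

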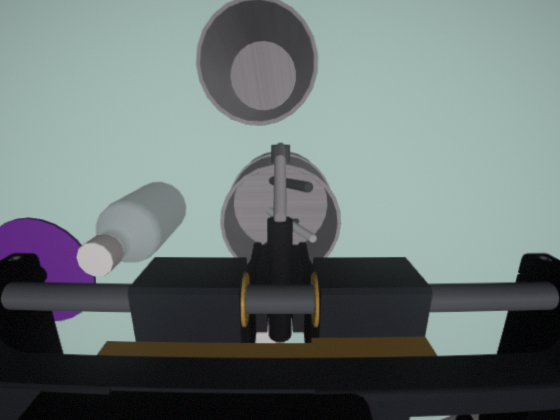

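View pics/s8.png

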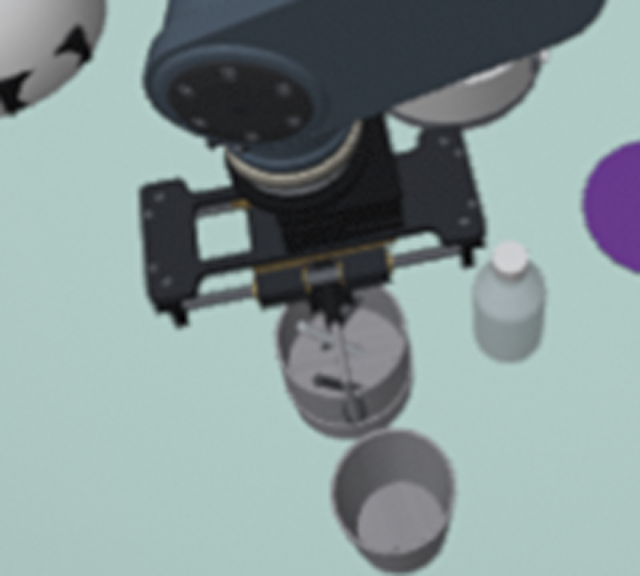

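In the wrist picture the bail leg, boss and grip all lie on columns 280 to 281, and the rim spans 221 to 341. So the bail is upright with the pail still standing. Now a slow lift.

```bash
python3 -m jog '[{"translation":[-0.5,0,0],"roll":0,"hand":5},{"translation":[-1,0,0],"roll":0,"hand":5},{"translation":[-1.5,0,0],"roll":0,"hand":5},{"translation":[-2,0,0],"roll":0,"hand":5},{"translation":[-2.5,0,0],"roll":0,"hand":5},{"translation":[-3,0,0],"roll":0,"hand":5},{"translation":[-3.5,0,0],"roll":0,"hand":5},{"translation":[-4,0,0],"roll":0,"hand":5},{"translation":[-5,0,0],"roll":0,"hand":5},{"translation":[-6,0,0],"roll":0,"hand":5},{"translation":[-8,0,0],"roll":0,"hand":5},{"translation":[-10,0,0],"roll":0,"hand":5},{"translation":[-10,0,0],"roll":0,"hand":5}]'; python3 - <<'E'
from go import *
go(.568,.0238,.31,35)
s=bot.observe();im=bot.camera("wrist");cv2.imwrite("pics/w9.png",im[:,:,::-1])
im=bot.camera("side");cv2.imwrite("pics/s9.png",cv2.resize(im[200:380,120:320,::-1],(640,576),interpolation=cv2.INTER_CUBIC))
E
```

```text
clock: 15.08
tcp_pos: [0.5233, 0.3172, 0.225]
eef_rot: [[0.001, 0.819, 0.574], [0.0, 0.574, -0.819], [-1.0, 0.001, 0.0]]
contact_force: [-0.4, -0.5, -4.7]
width: 0.0108
clk 15.08 tcp [0.5233 0.3172 0.225 ] yaw 35.0 w 0.0108 F [-0.4 -0.5 -4.7] -> shift [-136.  -131.6  266. ] len 326 roll 0.0 q [ 0.36  0.59  1.53 -0.    1.02 -0.25]
```

View pics/w9.png

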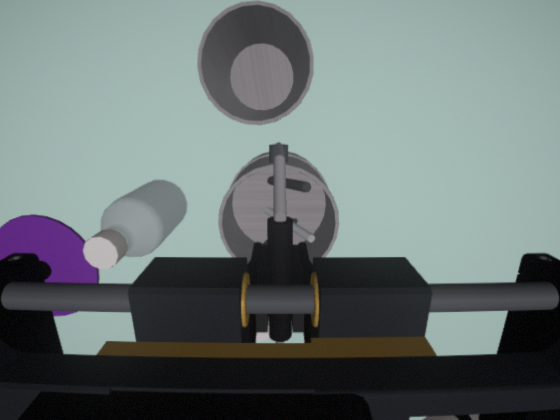

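View pics/s9.png

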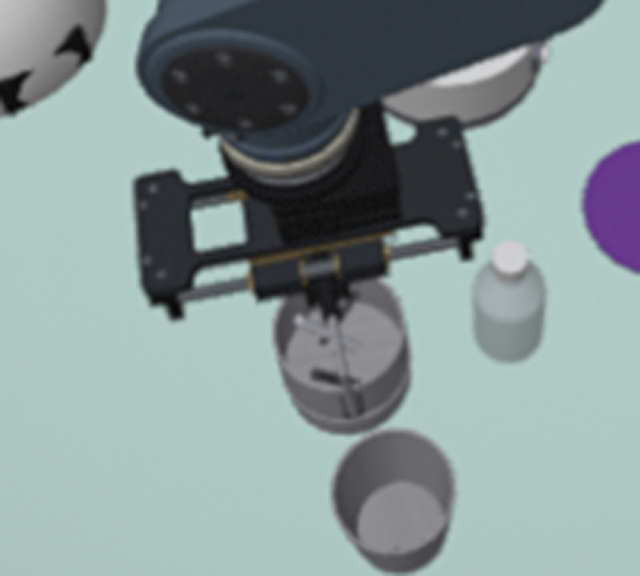

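The wrist force of -4.7 N shows the pail hanging. The bail and pail stay centred on column 280 and the beaker is clear. I lift it the rest of the way.

```bash
python3 -m jog '[{"translation":[-3,0,0],"roll":0,"hand":5},{"translation":[-9,0,0],"roll":0,"hand":5},{"translation":[-18,0,0],"roll":0,"hand":5},{"translation":[-29,0,0],"roll":0,"hand":5},{"translation":[-42,0,0],"roll":0,"hand":5},{"translation":[-56,0,0],"roll":0,"hand":5},{"translation":[-70,0,0],"roll":0,"hand":5},{"translation":[-84,0,0],"roll":0,"hand":5},{"translation":[-97,0,0],"roll":0,"hand":5},{"translation":[-109,0,0],"roll":0,"hand":5},{"translation":[-119,0,0],"roll":0,"hand":5},{"translation":[-127,0,0],"roll":0,"hand":5},{"translation":[-133,0,0],"roll":0,"hand":5},{"translation":[-136,0,0],"roll":0,"hand":5},{"translation":[-136,0,0],"roll":0,"hand":5}]'; python3 go.py .568 .0238 .31 35
```

```text
clock: 16.43
tcp_pos: [0.5231, 0.3172, 0.3612]
eef_rot: [[0.001, 0.819, 0.574], [0.0, 0.574, -0.819], [-1.0, 0.001, 0.0]]
contact_force: [-0.4, 0.3, -4.0]
width: 0.0103
clk 16.43 tcp [0.5231 0.3172 0.3612] yaw 35.0 w 0.0103 F [-0.4  0.3 -4. ] -> shift [ 1.000e-01 -1.316e+02  2.660e+02] len 297 roll 0.0 q [ 0.36  0.44  1.38  0.    1.32 -0.25]
```

```bash
python3 -m jog '[{"translation":[0,-0.2,0.3],"roll":0,"hand":5},{"translation":[0,-1.1,2.3],"roll":0,"hand":5},{"translation":[0,-3.5,7.1],"roll":0,"hand":5},{"translation":[0,-7.6,15.4],"roll":0,"hand":5},{"translation":[0,-13.6,27.5],"roll":0,"hand":5},{"translation":[0,-21.5,43.4],"roll":0,"hand":5},{"translation":[0,-31,62.6],"roll":0,"hand":5},{"translation":[0,-41.8,84.4],"roll":0,"hand":5},{"translation":[0,-53.5,108.2],"roll":0,"hand":5},{"translation":[0,-65.8,133],"roll":0,"hand":5},{"translation":[0,-78,157.8],"roll":0,"hand":5},{"translation":[0,-89.8,181.6],"roll":0,"hand":5},{"translation":[0,-100.6,203.4],"roll":0,"hand":5},{"translation":[0,-110.1,222.6],"roll":0,"hand":5},{"translation":[0,-118,238.5],"roll":0,"hand":5},{"translation":[0,-124,250.6],"roll":0,"hand":5},{"translation":[0,-128.1,258.9],"roll":0,"hand":5},{"translation":[0,-130.5,263.7],"roll":0,"hand":5},{"translation":[0,-131.4,265.7],"roll":0,"hand":5},{"translation":[0,-131.6,266],"roll":0,"hand":5}]'; python3 -m jog '[{"translation":[0,0,0],"roll":0,"hand":5},{"translation":[0,0,0],"roll":0,"hand":5},{"translation":[0,0,0],"roll":0,"hand":5},{"translation":[0,0,0],"roll":0,"hand":5},{"translation":[0,0,0],"roll":0,"hand":5},{"translation":[0,0,0],"roll":0,"hand":5},{"translation":[0,0,0],"roll":0,"hand":5},{"translation":[0,0,0],"roll":0,"hand":5},{"translation":[0,0,0],"roll":0,"hand":5},{"translation":[0,0,0],"roll":0,"hand":5},{"translation":[0,0,0],"roll":0,"hand":5},{"translation":[0,0,0],"roll":0,"hand":5}]'; python3 - <<'E'
from go import *
go(.568,.0238,.19,35)
s=bot.observe();im=bot.camera("wrist");cv2.imwrite("pics/w10.png",im[:,:,::-1])
print(proj("wrist",[.568,.0238,.075],s))
im=bot.camera("side");cv2.imwrite("pics/s10.png",cv2.resize(im[60:270,150:400,::-1],(750,630),interpolation=cv2.INTER_CUBIC)[:600])
E
```

```text
clock: 18.1
tcp_pos: [0.5678, 0.0238, 0.3604]
eef_rot: [[-0.0, 0.819, 0.574], [0.0, 0.574, -0.819], [-1.0, 0.0, -0.0]]
contact_force: [0.1, 0.7, -4.1]
width: 0.0105
clock: 19.1
tcp_pos: [0.5679, 0.0237, 0.3605]
eef_rot: [[-0.0, 0.819, 0.574], [0.0, 0.574, -0.819], [-1.0, 0.0, -0.0]]
contact_force: [0.0, -0.3, -4.1]
width: 0.0104
clk 19.10 tcp [0.5679 0.0237 0.3605] yaw 35.0 w 0.0104 F [ 0.  -0.3 -4.1] -> shift [1.195e+02 1.000e-01 0.000e+00] len 119 roll 0.0 q [-0.15  0.38  1.49  0.    1.27 -0.77]
[279.83712668 180.7319404 ]
```

View pics/w10.png

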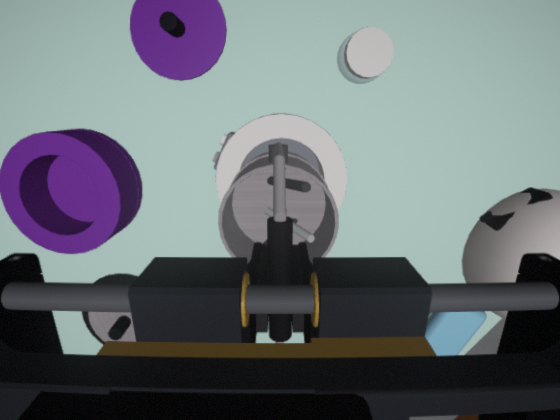

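View pics/s10.png

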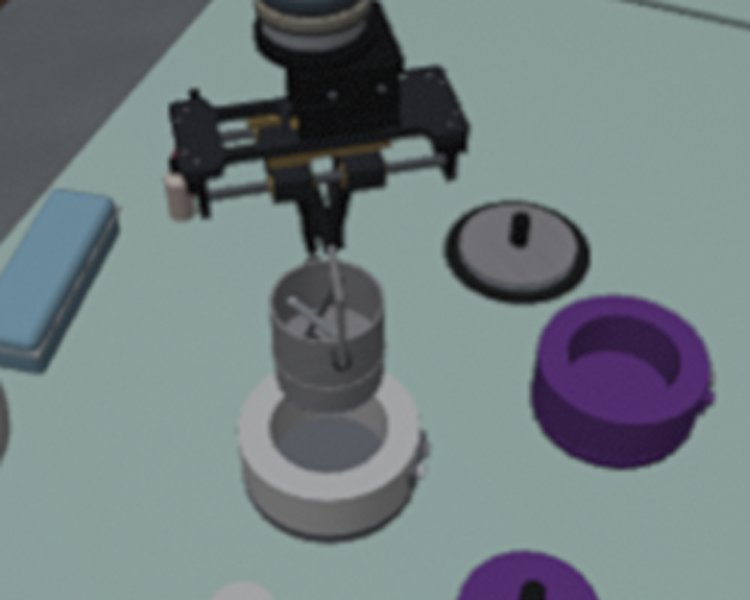

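The pictures show the pail hanging level over the open well, at wrist column 280 with the deck spanning 216 to 346. The lid lies on the mat knob up. I check the centring across the other axis.

```bash
python3 - <<'E'
from go import *
s=bot.observe();im=cv2.imread("pics/w10.png")
R=np.array(s["eef_rot"]);T=np.array(s["tcp_pos"]);v=R[:,2];u=R[:,1]
def dot(p,c):cv2.circle(im,tuple(int(round(a*8)) for a in p),5,c,-1,shift=3)
c=T+np.array([0,0,-.051+.002])
for a in np.linspace(0,2*np.pi,60):
    dot(proj("wrist",c+np.array([0,0,-.082])+.045*(np.cos(a)*u+np.sin(a)*v),s),(0,255,0))
    q=np.array([.568+.08*np.cos(a),.0238+.08*np.sin(a),.075]);dot(proj("wrist",q,s),(0,0,255))
    q=np.array([.568+.052*np.cos(a),.0238+.052*np.sin(a),.075]);dot(proj("wrist",q,s),(0,255,255))
b=c+np.array([0,0,-.095])-.059*v;dot(proj("wrist",b,s),(255,0,0));print(proj("wrist",b,s))
for sg in(-1,1): print(proj("wrist",c+sg*.032*v,s))
cv2.imwrite("pics/w10o.png",cv2.resize(im[100:290,190:370],None,fx=3.1,fy=3.1))
E
```

```text
[279.82793389 141.38688661]
[279.84490204 218.39650958]
[279.70847612 333.34346244]
```

View pics/w10o.png

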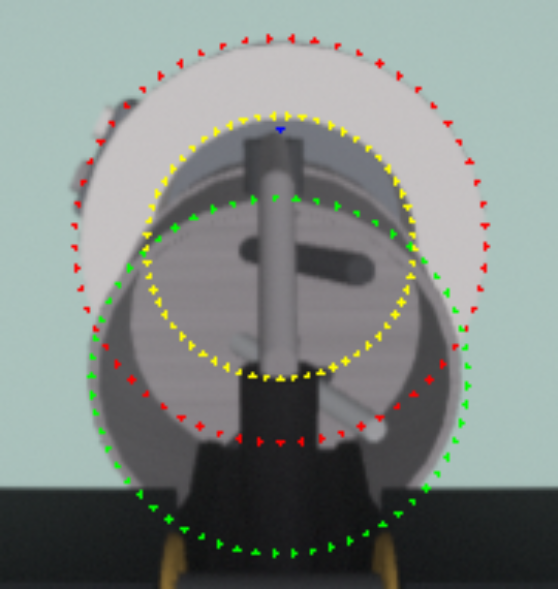

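The overlay agrees to within about 1.5 mm on both axes, against 7 mm of clearance, so I lower. The floor is expected about 124 mm down.

```bash
python3 -m jog '[{"translation":[2,0,0],"roll":0,"hand":5},{"translation":[6,0,0],"roll":0,"hand":5},{"translation":[12,0,0],"roll":0,"hand":5},{"translation":[20,0,0],"roll":0,"hand":5},{"translation":[28,0,0],"roll":0,"hand":5},{"translation":[36,0,0],"roll":0,"hand":5},{"translation":[43,0,0],"roll":0,"hand":5},{"translation":[49,0,0],"roll":0,"hand":5},{"translation":[54,0,0],"roll":0,"hand":5},{"translation":[58,0,0],"roll":0,"hand":5},{"translation":[62,0,0],"roll":0,"hand":5},{"translation":[66,0,0],"roll":0,"hand":5},{"translation":[70,0,0],"roll":0,"hand":5},{"translation":[74,0,0],"roll":0,"hand":5},{"translation":[78,0,0],"roll":0,"hand":5},{"translation":[82,0,0],"roll":0,"hand":5},{"translation":[86,0,0],"roll":0,"hand":5},{"translation":[88,0,0],"roll":0,"hand":5},{"translation":[90,0,0],"roll":0,"hand":5},{"translation":[90,0,0],"roll":0,"hand":5}]'; python3 - <<'E'
from go import *
go(.568,.0238,.185,35)
s=bot.observe();im=bot.camera("wrist");cv2.imwrite("pics/w11.png",im[:,:,::-1])
im=bot.camera("side");cv2.imwrite("pics/s11.png",cv2.resize(im[60:270,150:400,::-1],(750,630),interpolation=cv2.INTER_CUBIC)[:600])
E
```

```text
clock: 20.87
tcp_pos: [0.5677, 0.0238, 0.27]
eef_rot: [[-0.001, 0.819, 0.574], [0.0, 0.574, -0.819], [-1.0, -0.001, -0.001]]
contact_force: [0.8, 0.4, -4.4]
width: 0.0107
clk 20.87 tcp [0.5677 0.0238 0.27  ] yaw 35.0 w 0.0107 F [ 0.8  0.4 -4.4] -> shift [34.   0.3  0.2] len 34 roll 0.0 q [-0.15  0.48  1.6  -0.    1.06 -0.77]
```

View pics/w11.png

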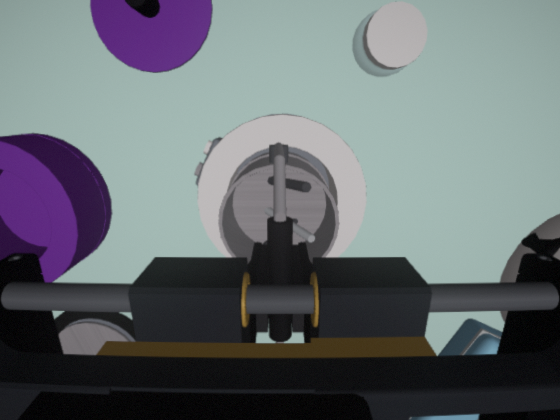

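View pics/s11.png

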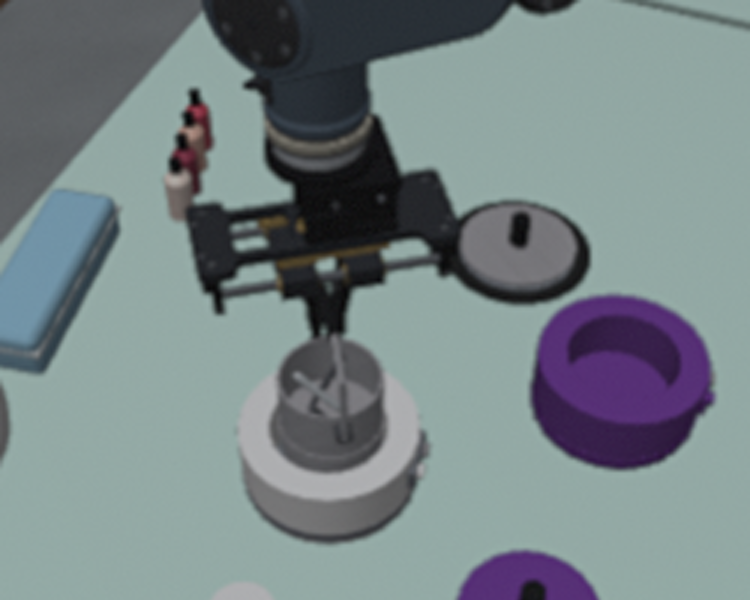

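The pail has entered the well without touching, with Fz still -4.4 N. It is centred in the side picture, and the wrist shows the pail at column 280 and the deck at 282. I keep lowering slowly.

```bash
python3 -m jog '[{"translation":[3,0.5,0],"roll":0,"hand":5},{"translation":[6,1,0],"roll":0,"hand":5},{"translation":[9,1,0],"roll":0,"hand":5},{"translation":[12,1,0],"roll":0,"hand":5},{"translation":[15,1,0],"roll":0,"hand":5},{"translation":[18,1,0],"roll":0,"hand":5},{"translation":[21,1,0],"roll":0,"hand":5},{"translation":[24,1,0],"roll":0,"hand":5},{"translation":[26,1,0],"roll":0,"hand":5},{"translation":[28,1,0],"roll":0,"hand":5},{"translation":[29,1,0],"roll":0,"hand":5},{"translation":[30,1,0],"roll":0,"hand":5},{"translation":[30,1,0],"roll":0,"hand":5}]'; python3 go.py .568 .0238 .185 35
```

```text
clock: 22.05
tcp_pos: [0.5687, 0.0244, 0.2403]
eef_rot: [[-0.0, 0.819, 0.574], [0.0, 0.574, -0.819], [-1.0, -0.0, -0.0]]
contact_force: [-0.5, -0.2, -4.8]
width: 0.01
clk 22.05 tcp [0.5687 0.0244 0.2403] yaw 35.0 w 0.0100 F [-0.5 -0.2 -4.8] -> shift [ 4.3 -0.9  0.1] len 4 roll 0.0 q [-0.15  0.52  1.63 -0.    1.   -0.76]
```

```bash
python3 -m jog '[{"translation":[0.5,0,0],"roll":0,"hand":5},{"translation":[1,0,0],"roll":0,"hand":5},{"translation":[1.5,0,0],"roll":0,"hand":5},{"translation":[2,0,0],"roll":0,"hand":5},{"translation":[2.5,0,0],"roll":0,"hand":5},{"translation":[2.5,0,0],"roll":0,"hand":5}]'; python3 -m jog '[{"translation":[0.5,0,0],"roll":0,"hand":5},{"translation":[1,0,0],"roll":0,"hand":5},{"translation":[1,0,0],"roll":0,"hand":5}]'
```

```text
clock: 22.55
tcp_pos: [0.5687, 0.0244, 0.2379]
eef_rot: [[-0.0, 0.819, 0.574], [0.0, 0.574, -0.819], [-1.0, -0.0, -0.0]]
contact_force: [1.4, 0.4, -4.7]
width: 0.0105
clock: 22.8
tcp_pos: [0.5687, 0.0243, 0.2369]
eef_rot: [[-0.0, 0.819, 0.574], [0.0, 0.574, -0.819], [-1.0, -0.0, -0.0]]
contact_force: [0.3, -0.7, -3.7]
width: 0.0104
```

```bash
python3 -m jog '[{"translation":[0.3,0,0],"roll":0,"hand":5},{"translation":[0.6,0,0],"roll":0,"hand":5},{"translation":[0.6,0,0],"roll":0,"hand":5}]' | grep -E "pos|force";  python3 -m jog '[{"translation":[0.3,0,0],"roll":0,"hand":5},{"translation":[0.6,0,0],"roll":0,"hand":5},{"translation":[0.6,0,0],"roll":0,"hand":5}]' | grep -E "pos|force"
```

```text
tcp_pos: [0.5687, 0.0243, 0.2363]
contact_force: [0.2, -0.1, -4.5]
tcp_pos: [0.5686, 0.0244, 0.2357]
contact_force: [-0.6, -0.3, -5.3]
```

```bash
python3 -m jog '[{"translation":[0.3,0,0],"roll":0,"hand":5},{"translation":[0.6,0,0],"roll":0,"hand":5},{"translation":[0.6,0,0],"roll":0,"hand":5}]' | grep -E "pos|force";  python3 -m jog '[{"translation":[0.3,0,0],"roll":0,"hand":5},{"translation":[0.6,0,0],"roll":0,"hand":5},{"translation":[0.6,0,0],"roll":0,"hand":5}]' | grep -E "pos|force"
```

```text
tcp_pos: [0.5687, 0.0243, 0.2351]
contact_force: [0.5, 0.9, -4.5]
tcp_pos: [0.5689, 0.0244, 0.2348]
contact_force: [-0.3, 0.1, -2.0]
```

```bash
python3 -m jog '[{"translation":[0.3,0,0],"roll":0,"hand":5},{"translation":[0.3,0,0],"roll":0,"hand":5},{"translation":[0.3,0,0],"roll":0,"hand":5}]' | grep -E "pos|force";  python3 - <<'E'
from go import *
s=bot.observe();im=bot.camera("wrist");cv2.imwrite("pics/w12.png",im[:,:,::-1])
im=bot.camera("side");cv2.imwrite("pics/s12.png",cv2.resize(im[60:270,150:400,::-1],(750,630),interpolation=cv2.INTER_CUBIC)[:600])
E
```

```text
tcp_pos: [0.569, 0.0245, 0.2348]
contact_force: [-0.9, 1.2, 0.3]
```

View pics/w12.png

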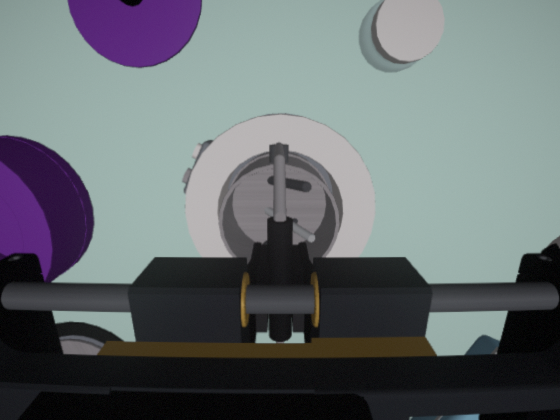

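View pics/s12.png

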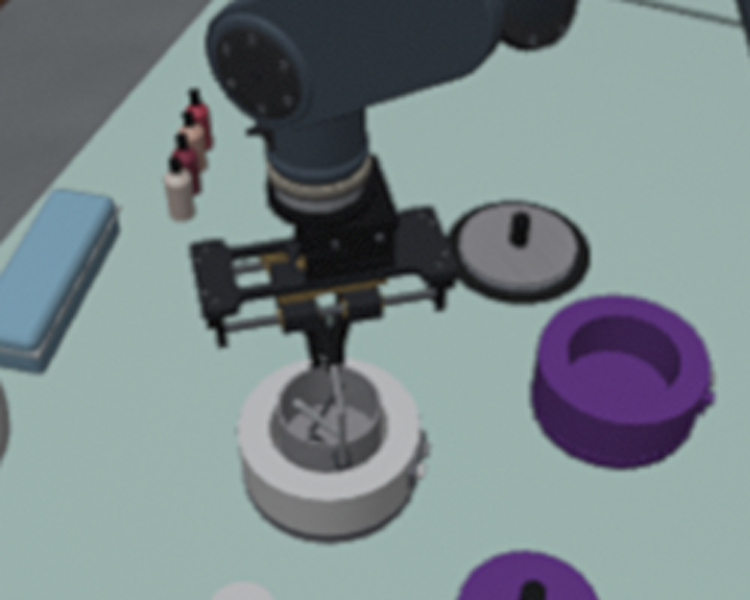

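Fz has gone from -4.5 to about 0 N, so the pail stands on the well floor. It looks level and concentric, and the bail is upright. I release and rise.

```bash
python3 -m jog '[{"translation":[0,0,0],"roll":0,"hand":14},{"translation":[0,0,0],"roll":0,"hand":20},{"translation":[0,0,0],"roll":0,"hand":30},{"translation":[0,0,0],"roll":0,"hand":42},{"translation":[0,0,0],"roll":0,"hand":50},{"translation":[0,0,0],"roll":0,"hand":50},{"translation":[0,0,0],"roll":0,"hand":50},{"translation":[-3,0,0],"roll":0,"hand":50},{"translation":[-10,0,0],"roll":0,"hand":50},{"translation":[-25,0,0],"roll":0,"hand":50},{"translation":[-45,0,0],"roll":0,"hand":50},{"translation":[-70,0,0],"roll":0,"hand":50},{"translation":[-95,0,0],"roll":0,"hand":50},{"translation":[-110,0,0],"roll":0,"hand":50},{"translation":[-110,0,0],"roll":0,"hand":50}]'; python3 - <<'E'
from go import *
go(.568,.0238,.185,35)
s=bot.observe();im=bot.camera("wrist");cv2.imwrite("pics/w13.png",im[:,:,::-1])
im=bot.camera("side");cv2.imwrite("pics/s13.png",im[:,:,::-1])
E
```

```text
clock: 25.4
tcp_pos: [0.5706, 0.0242, 0.3489]
eef_rot: [[0.009, 0.819, 0.574], [-0.001, 0.574, -0.819], [-1.0, 0.007, 0.006]]
contact_force: [-0.9, -0.6, 0.1]
width: 0.05
clk 25.40 tcp [0.5706 0.0242 0.3489] yaw 35.0 w 0.0500 F [-0.9 -0.6  0.1] -> shift [112.9  -3.1  -1.9] len 113 roll 0.0 q [-0.15  0.39  1.51  0.    1.24 -0.76]
```

View pics/w13.png

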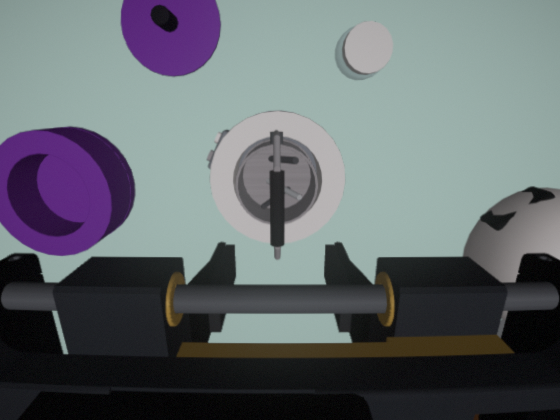

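View pics/s13.png

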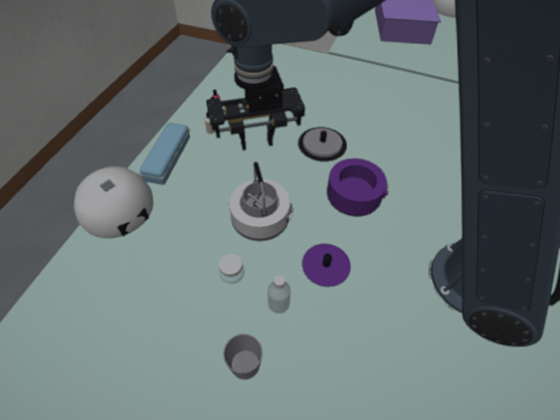

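The bail stands upright on column 277 over the pail, which is concentric in the well. The lid is on the mat, and the jar (231,266), bottle (279,295) and beaker (243,357) are where they were in the first side picture. I hand the job in.

```bash
python3 - <<'E'
from workcell import bot
print(bot.observe()["clock"]); print(bot.close_job())
E
```

```text
25.5
the job is handed in; nothing more can be done
None
```

The job is done and handed in at 25.5 s of the 72 s allowed; no verdict was reported. I lifted the lid by its knob and laid it knob up in the middle of the mat. I then raised the pail's bail, carried the pail by the grip and lowered it into the cleaner's well.

What the last checks showed:
- **Lid:** it is concentric with the mat to about 1 mm in the wrist picture.
- **Pail:** the wrist force fell from -4.5 N to about 0 N as it reached the well floor. After release it looks level and centred in the well, with the bail still upright.
- **Bystanders:** the jar, bottle and beaker are at the same pixels in the side picture as at the start.

One thing did not go as planned. While I raised the bail, the pail appeared to slide about 5 to 8 mm along the desk toward the grip. The likely cause is that the grip sat about 2 mm higher in the jaws than I had assumed. I corrected the rest of the raise, and the wrist picture showed the bail upright before I lifted the pail.

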